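# Snap a new cap onto a pop bumper

## Task

The old cap of the bare pop bumper has broken up: put its two broken pieces, one on top of the bumper and one on the playfield board, into the scrap tin. Then take the new cap from the bench, set it on that bumper and press it straight down until it clicks, and keep pressing past the click until it is fully home. Finish while still holding it down there, the fingers bearing firmly on the cap with a steady push of about 10 N and not letting go, so that the catches can be checked; leave everything else on the bench where it lies.

Things in the scene. Friction and masses are not known exactly. Their poses are not given: they have to be found in the camera images.
- cap: the new bumper cap, loose, lying upright on the bench: round red plastic, stepped, 32 mm tall, 45 g. Bottom up: hollow skirt 60 mm across (z 0 to 16), flat brim 72 mm across (z 16 to 19), solid round crown 42 mm across (z 19 to 32). Below, the hollow is 54 mm across, 16 mm deep, with an inward lip (48 mm inside) round its mouth. Origin: centre of its underside, z up; yaw does not matter
- cap_brim (a point): centre of the cap at the height of its brim's upper face, 19 mm above its underside. The fingers can take the crown (42 mm) with their tips just over or on the brim, which then takes the push
- bumper: the bare pop bumper, fixed upright on the playfield board, the one without a cap: white column 44 mm across, 48 mm tall, flat on top, with a base, a skirt disc and a chrome ring (up to 68 mm across, all below z 27) round its foot. Origin: on its axis at the board's surface, z up
- bumper_catches (a point): on the bare bumper's axis, 7.2 mm below its top: level of four sprung round-nosed catches standing out of the column to 26.2 mm from the axis. The cap's lip meets them when its underside is about 2 mm below the top; the push then rises to 10 to 20 N some 3 to 5 mm farther down, then drops suddenly (the click), and the catches draw the cap on down some of the way
- bumper_seat (a point): centre of the flat top of the bare bumper's column, on its axis, z up. The cap is home when the roof of its hollow sits on this top: its underside then 16 mm below it, its brim's upper face 3 mm above it
- bumper_done: the neighbouring pop bumper, same make, fixed on the same board 136 mm from the bare one; it already wears its cap (crown top 64 mm above the board). The two may stand either way round. Origin: on its axis at the board's surface
- playfield: the cut-out playfield corner that carries both bumpers, fixed: a plywood board 240 (x) by 300 (y) mm on two battens, its surface 43 mm above the bench. Origin: under its centre at bench height. The bumpers stand at x +25, y +68 and -68 mm; two star posts 26 mm tall joined by a rubber ring band stand along the +x edge
- piece_a: broken piece of the old cap, red plastic, loose, on top of the bare bumper: a chunk 27 mm (x) by 20 mm (y) and 14 mm tall with flat parallel sides facing its +y and -y, and a thin tongue (4 mm) running out to x +26 mm. 18 g. Origin: underside, middle of the chunk; z up
- piece_b: broken piece of the old cap, red plastic, loose, lying on the playfield board in front of the bumpers: a chunk 26 mm (x) by 18 mm (y) and 16 mm tall with flat parallel sides facing its +y and -y, and a thin tongue (4 mm) running out to x -22 mm. 16 g. Origin: underside, middle of the chunk; z up
- scrap_tin: the scrap tin, fixed on the bench: open-topped plain metal box, 140 (x) by 120 (y) mm and 70 mm tall outside, 3 mm walls and floor, empty. Origin: centre of its underside, z up
- bat_a: red flipper bat with a black rubber, 78 mm long, 24 mm wide, 18 mm tall, lying on the bench; leave it. Origin: underside, near the middle of its length, which is its x
- bat_b: the other red flipper bat, the same; leave it. Origin as bat_a
- plunger_rod: plunger rod with black knob and black rubber tip, 183 mm long along its x, 22 mm thick, lying on the bench; leave it. Origin: at its middle at bench height
- spinner: yellow nylon spinner target, flat plate 28 (x) by 52 (y) by 6 mm with a wire axle along y (84 mm), lying on the playfield board behind the bumpers; leave it. Origin: underside centre
- coil: solenoid coil, white flanges and copper winding, 40 mm across, 46 mm tall, standing on the bench; leave it. Origin: underside centre
- pinball_center (a point): centre of the 27 mm chrome steel pinball, which rests on a rubber ring in a low steel dish on the bench; leave it

How it is judged (in metres and radians):
On the way, in this order (a step that is already met when the one before it is completed fails the run):
1. both broken pieces are in the scrap tin (x of piece_a in the frame of scrap_tin between -0.068 and 0.068 m and y of piece_a in the frame of scrap_tin between -0.058 and 0.058 m and z of each of piece_a, piece_b in the frame of scrap_tin below 0.055 m and x of piece_b in the frame of scrap_tin between -0.068 and 0.068 m and y of piece_b in the frame of scrap_tin between -0.058 and 0.058 m), for 0.2 s.
2. the cap is clicked on and fully home on the bare bumper (horizontal distance between cap and bumper_seat below 0.003 m and z of cap in the frame of bumper_seat below -0.0135 m and angle between cap's own z axis and vertical below 0.08 rad), for 0.2 s.
At the end, for the whole second after the job is handed in: Both broken pieces lie in the scrap tin; the cap is home on the bare bumper past its catches (centred within 3 mm, within 2.5 mm of fully down, level within 0.08 rad) and still; and the fingers are still on the cap, which is being pushed against the bumper with 4 to 40 N throughout the last second (all of step 1 and all of step 2 and contact force between cap and bumper between 4 and 40 N and contact force between the fingers and cap above 4 N and linear speed of cap below 0.02 m/s); the arm keeps its last pose, push and grip.
It fails at once if a flipper bat, the plunger rod, the spinner target, the coil or the pinball is moved more than 30 mm (distance of any of bat_a, bat_b, plunger_rod, spinner, coil, pinball_center from where it was at the start of the episode above 0.03 m).
It also fails if it takes over 72 s, if anything falls off the work surface, if the arm or the gripper's body presses on something with over 40 N, if the wrist force passes 120 N, or if a joint passes its speed limit or range.

## Robot

A 6-joint arm with a two-finger parallel gripper is mounted at the origin on the work surface. World frame = base frame: x ahead of the robot, y to its left, z up, the work surface at z = 0. Lengths are in mm, angles in rad, forces in N, time in s.
With the tool pointing down it reaches from about 350 to 800 mm from the base axis. Payload 7.3 kg.
Tool frame: the origin (TCP) lies midway between the tips of the shut fingers; the grasp point (between the pads) lies 19 mm behind it; z points along the fingers, y is the direction in which the jaws open and shut (so a half turn about z gives the same grasp; the last joint's range is limited). The gripper opens to 85 mm and grips with 20 to 120 N. Pads are 22 mm wide; open, the fingers measure 114 mm over their backs; the gripper's body (76 mm by 85 mm) begins 54 mm behind the grasp point. The pads swing forward as they close: fully open they stand 13 mm farther back than shut.
Start: joints at [1.203, 0.342, 1.524, -0, 1.275, -0.146], TCP at [115.476, 512.162, 231.322] pointing down, gripper open.
Joint ranges: [-2.53, 2.53], [-0.77, 2.02], [0.04, 2.7], [-1, 4.14], [0.28, 2.66], [-3.11, 3.11]. Speed limits (rad/s): [2.57, 2.57, 3.14, 3.14, 3.14, 3.14].

## Interface

Orientations are given as a unit quaternion [w, x, y, z].
In Python, from bench import env gives the robot as it stands. The module is installed in compiled form; this text tells all that it offers.
- The arm moves only by the tool play_rows, never from a script. Its argument "targets" is a list that holds one entry, the list of rows, each a list of 7 numbers: the shift along the tool's x, y, z in units of 0.3 m (1.0 is 0.3 m), then the turn, a rotation vector about the tool's x, y, z in units of 0.5 rad (1.0 is 0.5 rad), then the closure, from 0 (fully open) to 1 (shut). In form: [[[tx, ty, tz, wx, wy, wz, gripper], ...]]. A call has 1 to 5 rows; each row is the pose to reach, as a shift and turn from the pose commanded when the call began, along the tool's axes at that moment; what a row does not reach only later rows make up. A row lasts 1/12 s, in which the tool goes at most 41.7 mm and 7.16 degrees, less where a joint would pass 70% of its speed; a pose out of reach is approached as far as the arm can. A call with a number of a shift or a turn outside -1 to 1 is refused whole. A call with a gripper value outside its range is refused whole. The fingers move at their own pace and stop on an object; "newtons" is the grip in N (left out, the last holds). Time passes only in rows, so rows that repeat a pose let the fingers close. It gives the time, the measured TCP pose, the force and the opening at its end, in the units of the state.
- env.state(): the state, without advancing time (a new reading comes with each control period).
- env.grab_frame(name): name is "scene" or "side" or "wrist"; returns a dict with "frame" (480x640x3 uint8, red, green, blue), "z_map" (480x640 float32, mm along the optical axis (not along the pixel's ray), 0 where there is no reading), "K" (3x3 intrinsics, pixels), "rvec" (rotation vector, rad) and "tvec" (3), from world to camera coordinates, as OpenCV has them; the wrist camera has in their place "hand_eye" (4x4, takes a point from camera to tool coordinates, whose origin is the TCP and whose axes are the flange's). Camera axes: x right, y down, z forward; pixel columns grow to the right and rows downward; lengths in mm; the calibration is good to about 2 mm. A picture is of the moment at which its call begins: read the wrist's pose just before it.
- env.sign_off(): hands the job in, once; it reports no verdict.
Trained networks look in a picture, given as the dict that the camera call returned (one of the last four; its "shot" number tells which), for a name from the list of things; names that differ only in an ending like _2 or _b are one class to them, and where a whole thing is asked for, a point or a joint stands for the part that bears it (a point fixed in the world has none). Each returns a list of dicts, best first, with "p" (0 to 1); they miss things now and then, are a little off and sometimes report something else, mostly with a low value. They report only what shows in the picture. A call takes as long as a camera call.
- env.trace(label, picture): "mask" (480x640 bool, what is visible of it) and "rect" ([left, top, width, height] in pixels, round what is visible of it).
The state is a dict: "t": time; "joint_pos": joint angles; "joint_vel": joint speeds; "joint_efforts": joint torques, N m; "eef_pos": TCP position; "tcp_rot": TCP orientation; "force": force on the tool from outside, world axes, zero at the start; "wrist_torque": the same for the moment, N m; "grip_width": finger opening in mm.
Only numpy, scipy, OpenCV 4.12 (cv2) and the standard library are available. Lean on these libraries where they do the work, as an engineer would, in place of code of your own. Each camera call takes 0.05 s, during which the arm holds its last target. There are 200 camera calls.

## Working session

There is one attempt and no reset: what is moved stays moved. The work goes in short steps, Python scripts to look and compute and a tool call to move; the robot and the scene stay as the last step left them, time stands still between calls to the robot, and variables do not carry over. Pictures are saved under pics/ and viewed, about 8 in all and at most 12, crops included, and the job is handed in when it is done.

Besides the shell and the picture viewer there is one more tool, called after "Emit:" as name([rows], argument=value, ...), one row to a line, values as JSON. play_rows: Moves the arm, as the interface text tells. Its arguments: {"type":"object","properties":{"targets":{"type":"array","items":{"type":"array","items":{"type":"array","items":{"type":"number","minimum":-1,"maximum":1}}}},"newtons":{"type":"number"}},"required":["targets"]}

```bash
mkdir -p pics; cat > h.py <<'E'
import numpy as np, cv2
from scipy.spatial.transform import Rotation as R
from bench import env
def pose():
    s=env.state(); q=s["tcp_rot"]; T=np.eye(4); T[:3,:3]=R.from_quat([q[1],q[2],q[3],q[0]]).as_matrix(); T[:3,3]=s["eef_pos"]; return T
def shot(n):
    T=pose(); f=env.grab_frame(n)
    if n=="wrist": C=T@np.array(f["hand_eye"])
    else:
        W=np.eye(4); W[:3,:3]=cv2.Rodrigues(np.array(f["rvec"],float))[0]; W[:3,3]=np.ravel(f["tvec"]); C=np.linalg.inv(W)
    f["C"]=C; return f
def pts(f,m=None):
    z=f["z_map"]; 
    m=(z>0) if m is None else (m&(z>0))
    v,u=np.nonzero(m); d=z[v,u]; K=np.array(f["K"])
    P=np.c_[(u-K[0,2])/K[0,0]*d,(v-K[1,2])/K[1,1]*d,d]
    return P@f["C"][:3,:3].T+f["C"][:3,3], np.c_[u,v]
def save(f,name): cv2.imwrite("pics/"+name,cv2.cvtColor(f["frame"],cv2.COLOR_RGB2BGR))
E
python3 - <<'E'
from h import *
s=env.state(); print({k:np.round(v,3) for k,v in s.items()})
a=shot("scene"); save(a,"scene.png")
for n in ["cap","bumper","bumper_done","piece_a","piece_b","scrap_tin","playfield","coil","spinner","pinball_center","bat_a","plunger_rod"]:
    for r in env.trace(n,a)[:3]:
        P,_=pts(a,np.array(r["mask"])); 
        if len(P): print(n,round(r["p"],2),r["rect"],len(P),"med",np.median(P,0).round(),"lo",np.percentile(P,2,0).round(),"hi",np.percentile(P,98,0).round())
E
```

```text
{'t': np.float64(0.0), 'joint_pos': array([ 1.203,  0.343,  1.525,  0.   ,  1.275, -0.146]), 'joint_vel': array([ 0.   ,  0.   , -0.002, -0.001, -0.002,  0.002]), 'joint_efforts': array([-2.000e-03, -4.337e+01, -2.460e+01, -0.000e+00,  8.000e-03,
        0.000e+00]), 'eef_pos': array([115.313, 511.776, 230.625]), 'tcp_rot': array([-0.   ,  0.111,  0.994, -0.001]), 'force': array([-0.294, -0.592,  0.168]), 'wrist_torque': array([-0.015, -0.07 ,  0.051]), 'grip_width': np.float64(85.104)}
cap 0.91 [182.1, 261.9, 24.5, 23.0] 463 med [ 515. -335.   19.] lo [ 479. -365.    1.] hi [ 535. -304.   34.]
bumper 0.76 [349.3, 231.2, 29.6, 27.2] 430 med [627.  81.  68.] lo [589.  62.  44.] hi [644. 123.  92.]
bumper 0.44 [151.3, 319.4, 11.5, 10.9] 99 med [ 663. -443.   24.] lo [ 654. -453.   10.] hi [ 669. -432.   31.]
bumper_done 0.73 [297.9, 232.9, 29.4, 39.0] 778 med [631. -49.  92.] lo [585. -75.  43.] hi [648. -10. 109.]
bumper_done 0.59 [267.0, 213.0, 140.0, 87.6] 5496 med [629.  19.  42.] lo [ 472. -123.    6.] hi [709. 168.  59.]
piece_a 0.63 [360.6, 224.4, 10.3, 14.2] 91 med [622.  88. 1
[... 1296 characters left out ...]
   0.] hi [ 535. -302.   34.]
pinball_center 0.56 [150.6, 317.5, 14.6, 11.3] 104 med [ 663. -442.   25.] lo [ 651. -453.   14.] hi [ 669. -431.   32.]
bat_a 0.62 [214.0, 315.1, 25.1, 26.0] 275 med [ 724. -300.   13.] lo [ 684. -318.   -1.] hi [ 752. -281.   19.]
bat_a 0.58 [446.8, 247.9, 24.8, 17.3] 189 med [717. 333.  12.] lo [676. 324.   1.] hi [744. 349.  18.]
bat_a 0.24 [267.0, 210.6, 140.1, 92.6] 5554 med [629.  17.  42.] lo [ 472. -123.    3.] hi [709. 170.  59.]
plunger_rod 0.62 [149.4, 318.6, 13.1, 10.4] 118 med [ 662. -442.   25.] lo [ 648. -454.    9.] hi [ 669. -431.   32.]
plunger_rod 0.56 [461.5, 205.1, 35.1, 25.4] 173 med [588. 485.  12.] lo [536. 469.  -1.] hi [662. 504.  21.]
```

View pics/scene.png

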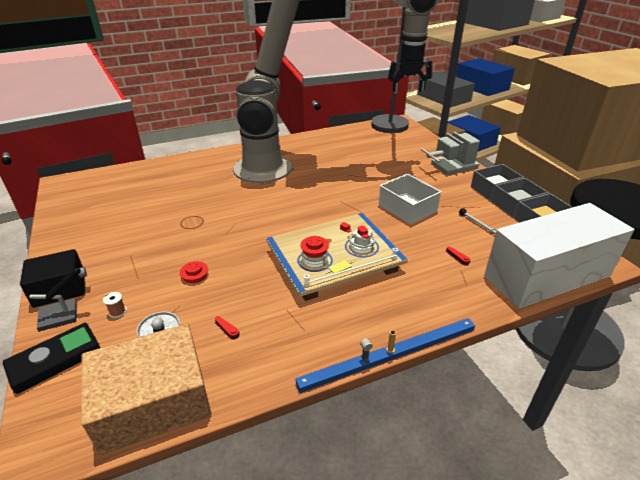

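```bash
cat >> h.py <<'E'
def plan(xyz=None,yaw=None,T=None):
    """units from the current pose to tool-down pose with jaw axis (tool y) at yaw (mod pi) ; prints shift, turn, rows needed"""
    T=pose() if T is None else T
    d=np.zeros(3) if xyz is None else np.array(xyz)-T[:3,3]
    u=T[:3,:3].T@d/300
    w=np.zeros(3)
    cur=np.arctan2(T[1,1],T[0,1]); y=cur if yaw is None else yaw
    y=cur+(y-cur+np.pi/2)%np.pi-np.pi/2
    ty=np.array([np.cos(y),np.sin(y),0]); tz=np.array([0,0,-1.]); G=np.c_[np.cross(ty,tz),ty,tz]
    w=R.from_matrix(T[:3,:3].T@G).as_rotvec()/.5
    print("shift",u.round(4),"turn",w.round(4),"rows",round(np.linalg.norm(d)/41.7,1),round(np.linalg.norm(w)*.5/.125,1))
E
python3 - <<'E'
from h import *
f=env.grab_frame("wrist"); print(np.round(f["hand_eye"],3),np.round(f["K"]))
plan([570,88,300])
E
```

```text
[[-0.00000e+00 -9.62000e-01 -2.72000e-01  7.03250e+01]
 [ 1.00000e+00 -1.00000e-03  1.00000e-03  3.74000e-01]
 [-1.00000e-03 -2.72000e-01  9.62000e-01 -1.42271e+02]
 [ 0.00000e+00  0.00000e+00  0.00000e+00  1.00000e+00]] [[382.   0. 323.]
 [  0. 382. 241.]
 [  0.   0.   1.]]
shift [-1.789 -1.046 -0.229] turn [ 0.0002  0.     -0.    ] rows 15.0 0.0
```

Emit:
play_rows([
  [[-0.45,-0.26,-0.057,0,0,0,0],[-0.45,-0.26,-0.057,0,0,0,0],[-0.45,-0.26,-0.057,0,0,0,0],[-0.45,-0.26,-0.057,0,0,0,0]],
])

```text
t: 1.03
eef_pos: [231.4, 404.6, 248.8]
tcp_rot: [0.0, 0.111, 0.994, -0.0]
force: [0.2, 0.0, -0.6]
grip_width: 85.7
```

Emit:
play_rows([
  [[-0.45,-0.26,-0.057,0,0,0,0],[-0.45,-0.26,-0.057,0,0,0,0],[-0.45,-0.26,-0.057,0,0,0,0],[-0.45,-0.26,-0.057,0,0,0,0]],
])

```text
t: 1.37
eef_pos: [346.4, 298.5, 266.1]
tcp_rot: [0.001, 0.111, 0.994, 0.0]
force: [0.6, 0.8, 0.3]
grip_width: 85.5
```

Emit:
play_rows([
  [[-0.45,-0.26,-0.057,0,0,0,0],[-0.45,-0.26,-0.057,0,0,0,0],[-0.45,-0.26,-0.057,0,0,0,0],[-0.45,-0.26,-0.057,0,0,0,0]],
])

```text
t: 1.7
eef_pos: [461.1, 192.4, 283.1]
tcp_rot: [0.001, 0.111, 0.994, -0.0]
force: [0.3, 0.1, 0.9]
grip_width: 85.5
```

Emit:
play_rows([
  [[-0.44,-0.26,-0.057,0,0,0,0],[-0.44,-0.26,-0.057,0,0,0,0],[-0.44,-0.26,-0.057,0,0,0,0],[-0.44,-0.26,-0.057,0,0,0,0],[-0.44,-0.26,-0.057,0,0,0,0]],
])

```text
t: 2.12
eef_pos: [574.1, 85.2, 299.2]
tcp_rot: [0.001, 0.113, 0.994, -0.001]
force: [-0.5, 0.3, -0.6]
grip_width: 85.0
```

```bash
python3 - <<'E'
from h import *
f=shot("wrist"); print(f["C"][:3,3].round(1),pose()[:3].round(3)); save(f,"w1.png")
for n in ["bumper","bumper_done","piece_a","playfield"]:
    for r in env.trace(n,f)[:3]:
        P,_=pts(f,np.array(r["mask"])); 
        if len(P): print(n,round(r["p"],2),r["rect"],len(P),"med",np.median(P,0).round(),"lo",np.percentile(P,2,0).round(),"hi",np.percentile(P,98,0).round())
        if n=="piece_a":
            zt=np.percentile(P[:,2],90); Q=P[P[:,2]>zt-4]; print("  top",len(Q),zt.round(1),[np.round(x,1) for x in cv2.minAreaRect(Q[:,:2].astype(np.float32))])
            Q=P[P[:,2]>zt-20];print("  all",[np.round(x,1) for x in cv2.minAreaRect(Q[:,:2].astype(np.float32))], Q[:,:2].mean(0))
E
```

```text
[505.5 101.6 441.4] [[-9.75000e-01  2.24000e-01 -0.00000e+00  5.72177e+02]
 [ 2.24000e-01  9.75000e-01 -0.00000e+00  8.73790e+01]
 [ 0.00000e+00 -0.00000e+00 -1.00000e+00  2.98960e+02]]
bumper 0.59 [305.2, 204.2, 63.4, 67.1] 2675 med [598.  96.  70.] lo [577.  61.  57.] hi [636. 122.  92.]
bumper_done 0.67 [163.5, 236.5, 82.3, 78.2] 4525 med [605. -36.  94.] lo [579. -76.  47.] hi [643. -11. 108.]
piece_a 0.76 [302.5, 134.9, 22.0, 32.5] 526 med [520.  87.  58.] lo [507.  76.  45.] hi [534.  97.  59.]
  top 428 58.8 [array([517.7,  85.4]), array([24.2, 17.7]), np.float64(26.0)]
  all [array([521.3,  86.4]), array([31.5, 18.9]), np.float64(26.0)] [520.13549935  86.77396776]
piece_a 0.57 [321.3, 239.5, 30.6, 36.0] 804 med [613.  89. 104.] lo [599.  79.  69.] hi [638.  99. 106.]
  top 562 105.5 [array([612. ,  89.2]), array([26.7, 19.9]), np.float64(3.8)]
  all [array([617.9,  89.1]), array([39.3, 22.1]), np.float64(3.3)] [614.14468914  89.43666151]
playfield 0.89 [98.9, 74.1, 329.2, 267.4] 49574 med [552.  37.  43.] lo [ 469. -121.   41.] hi [694. 168.  55.]
```

View pics/w1.png

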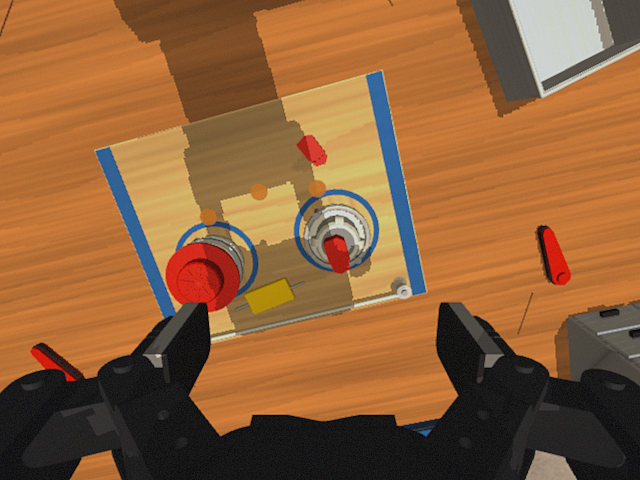

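```bash
python3 - <<'E'
from h import *
plan([612,89,130],np.radians(93.8))
E
```

```text
shift [-0.1387  0.0251  0.5657] turn [ 0.0007 -0.001  -0.5738] rows 4.2 2.3
```

Emit:
play_rows([
  [[-0.139,0.025,0.3,0,0,-0.574,0],[-0.139,0.025,0.3,0,0,-0.574,0],[-0.139,0.025,0.566,0,0,-0.574,0.3],[-0.139,0.025,0.566,0,0,-0.574,0.3],[-0.139,0.025,0.566,0,0,-0.574,0.3]],
], newtons=40)

```text
t: 2.78
eef_pos: [608.9, 89.0, 123.5]
tcp_rot: [-0.005, -0.033, 0.999, 0.0]
force: [-1.1, -0.3, -0.8]
grip_width: 59.9
```

```bash
python3 - <<'E'
from h import *
f=shot("wrist"); save(f,"w2.png")
for r in env.trace("piece_a",f)[:3]:
    P,_=pts(f,np.array(r["mask"])); zt=np.percentile(P[:,2],90); Q=P[abs(P[:,2]-zt)<4]; print(r["p"],"  top",len(Q),zt.round(1),[np.round(x,1) for x in cv2.minAreaRect(Q[:,:2].astype(np.float32))])
plan([612,89,94],np.radians(93.8))
E
```

```text
0.9   top 2239 105.3 [array([612.2,  89.4]), array([27.6, 19.9]), np.float64(3.5)]
0.81   top 1738 58.5 [array([517.1,  85.5]), array([25.8, 18.1]), np.float64(25.4)]
shift [-0.0037  0.0005  0.1132] turn [ 0.0008 -0.0111  0.    ] rows 0.8 0.0
```

Emit:
play_rows([
  [[-0.004,0.001,0.113,0,0,0,0.3],[-0.004,0.001,0.113,0,0,0,0.6],[-0.004,0.001,0.113,0,0,0,1],[-0.004,0.001,0.113,0,0,0,1],[-0.004,0.001,0.113,0,0,0,1]],
])

```text
t: 3.3
eef_pos: [615.7, 88.4, 99.3]
tcp_rot: [0.002, -0.033, 0.999, 0.0]
force: [-0.6, 0.2, 4.4]
grip_width: 18.5
```

Emit:
play_rows([
  [[0,0,0,0,0,0,1],[0,0,0,0,0,0,1],[0,0,-0.1,0,0,0,1],[0,0,-0.2,0,0,0,1],[0,0,-0.3,0,0,0,1]],
])

```text
t: 3.72
eef_pos: [614.2, 88.2, 188.5]
tcp_rot: [0.001, -0.033, 0.999, 0.0]
force: [0.6, 0.6, -0.0]
grip_width: 18.8
```

```bash
python3 - <<'E'
from h import *
a=shot("scene")
for r in env.trace("scrap_tin",a)[:1]:
    P,_=pts(a,np.array(r["mask"])); Q=P[P[:,2]>64]; print(len(Q),[np.round(x,1) for x in cv2.minAreaRect(Q[:,:2].astype(np.float32))])
print(env.state()["grip_width"]); print(pose()[:3,3])
plan([440,345,190])
E
```

```text
296 [array([439.6, 344.9]), array([146.7, 127.7]), np.float64(14.1)]
18.308041531802438
[617.31282875  88.27839123 193.60008751]
shift [0.5342 0.8924 0.0046] turn [-0.0011  0.0258  0.    ] rows 7.5 0.1
```

Emit:
play_rows([
  [[0.267,0.446,0,0,0,0,1],[0.267,0.446,0,0,0,0,1],[0.267,0.446,0,0,0,0,1],[0.267,0.446,0,0,0,0,1]],
])

```text
t: 4.15
eef_pos: [523.6, 218.5, 186.7]
tcp_rot: [0.0, -0.033, 0.999, 0.0]
force: [0.8, 0.4, -1.1]
grip_width: 18.1
```

Emit:
play_rows([
  [[0.267,0.446,0,0,0,0,1],[0.267,0.446,0,0,0,0,1],[0.267,0.446,0,0,0,0,1],[0.267,0.446,0,0,0,0,1],[0.267,0.446,0.0,0,0,0,1]],
])

```text
t: 4.57
eef_pos: [433.3, 349.0, 186.8]
tcp_rot: [-0.0, -0.035, 0.999, 0.001]
force: [-0.1, 0.1, 0.4]
grip_width: 18.5
```

```bash
python3 - <<'E'
from h import *
f=shot("wrist"); save(f,"w3.png"); print(env.state()["grip_width"])
for r in env.trace("scrap_tin",f)[:1]:
    P,_=pts(f,np.array(r["mask"])); Q=P[abs(P[:,2]-69)<5]; print(len(Q),[np.round(x,1) for x in cv2.minAreaRect(Q[:,:2].astype(np.float32))])
plan([440,345,50]); plan(yaw=np.radians(104))
E
```

```text
18.5770479999306
4838 [array([436.8, 343.7]), array([143.8, 124.2]), np.float64(14.1)]
shift [-0.0117 -0.0029  0.4553] turn [ 0.0003  0.002  -0.    ] rows 3.3 0.0
shift [0. 0. 0.] turn [ 1.000e-04  2.000e-03 -3.526e-01] rows 0.0 1.4
```

View pics/w3.png

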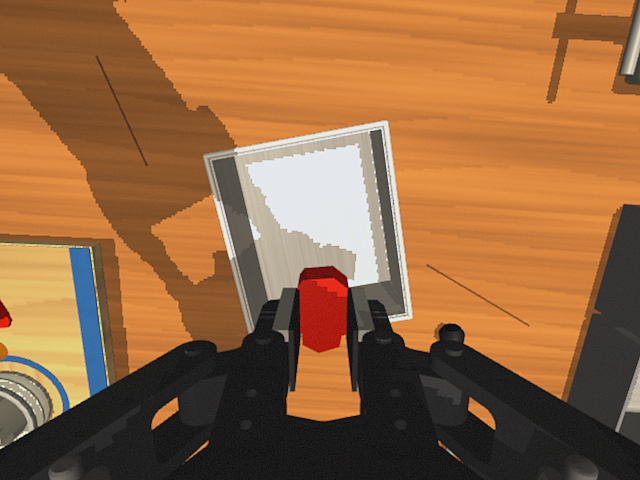

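Emit:
play_rows([
  [[-0.005,-0.01,0.2,0,0,-0.35,1],[-0.005,-0.01,0.42,0,0,-0.35,1],[-0.005,-0.01,0.42,0,0,-0.35,1],[-0.005,-0.01,0.42,0,0,-0.35,1],[-0.005,-0.01,0.42,0,0,-0.35,1]],
])

```text
t: 5.08
eef_pos: [438.4, 340.2, 58.9]
tcp_rot: [-0.002, -0.119, 0.993, -0.001]
force: [-0.5, 0.3, 0.6]
grip_width: 18.3
```

Emit:
play_rows([
  [[0,0,0,0,0,0,0.5],[0,0,0,0,0,0,0.5],[0,0,0,0,0,0,0.5],[0,0,-0.12,0,0,0,0.5],[0,0,-0.25,0,0,0,0.5]],
])

```text
t: 5.5
eef_pos: [437.6, 341.3, 135.6]
tcp_rot: [-0.001, -0.12, 0.993, -0.001]
force: [1.2, 0.1, 0.1]
grip_width: 42.6
```

Emit:
play_rows([
  [[0,0,-0.15,0,0,0,0.4],[0,0,-0.15,0,0,0,0.4]],
])

```text
t: 5.67
eef_pos: [442.2, 344.1, 189.9]
tcp_rot: [0.008, -0.12, 0.993, 0.003]
force: [0.7, 0.2, 0.1]
grip_width: 51.5
```

```bash
python3 - <<'E'
from h import *
f=shot("wrist")
for r in env.trace("piece_a",f)[:3]:
    P,_=pts(f,np.array(r["mask"])); print(r["p"],r["rect"],np.median(P,0).round())
plan([517.3,85.5,130],np.radians(115.5))
E
```

```text
0.63 [307.3, 198.3, 27.7, 40.5] [442. 344.  16.]
shift [-0.0445 -0.8948  0.1789] turn [ 0.0031  0.0166 -0.4093] rows 6.6 1.6
```

Emit:
play_rows([
  [[-0.02,-0.5,0,0,0,0,0.3],[-0.02,-0.5,0,0,0,0,0.3],[-0.02,-0.5,0,0,0,0,0.3],[-0.02,-0.5,0,0,0,0,0.3]],
])

```text
t: 6.1
eef_pos: [480.0, 194.5, 179.4]
tcp_rot: [-0.001, -0.119, 0.993, -0.001]
force: [0.1, -0.6, 0.1]
grip_width: 60.0
```

Emit:
play_rows([
  [[-0.025,-0.395,0.1,0,0,-0.41,0.3],[-0.025,-0.395,0.18,0,0,-0.41,0.3],[-0.025,-0.395,0.18,0,0,-0.41,0.3],[-0.025,-0.395,0.18,0,0,-0.41,0.3],[-0.025,-0.395,0.18,0,0,-0.41,0.3]],
])

```text
t: 6.52
eef_pos: [514.7, 81.9, 123.8]
tcp_rot: [-0.002, -0.219, 0.976, 0.0]
force: [-0.4, 0.3, 0.4]
grip_width: 59.8
```

```bash
python3 - <<'E'
from h import *
f=shot("wrist")
for r in env.trace("piece_b",f)[:3]:
    P,_=pts(f,np.array(r["mask"])); zt=np.percentile(P[:,2],90); Q=P[abs(P[:,2]-zt)<4]; print(r["p"],"  top",len(Q),zt.round(1),[np.round(x,1) for x in cv2.minAreaRect(Q[:,:2].astype(np.float32))])
plan([517.3,85.5,47],np.radians(115.5))
E
```

```text
0.84   top 1250 58.5 [array([517.1,  85.5]), array([26. , 17.9]), np.float64(24.9)]
shift [-0.0077 -0.0008  0.2628] turn [ 0.0019 -0.0014 -0.0021] rows 1.9 0.0
```

Emit:
play_rows([
  [[-0.008,-0.001,0.13,0,0,0,0.3],[-0.008,-0.001,0.253,0,0,0,0.3],[-0.008,-0.001,0.253,0,0,0,0.5],[-0.008,-0.001,0.253,0,0,0,1],[-0.008,-0.001,0.253,0,0,0,1]],
])

```text
t: 7.03
eef_pos: [518.8, 86.2, 52.1]
tcp_rot: [0.001, -0.221, 0.975, -0.0]
force: [-0.1, -0.7, 0.4]
grip_width: 23.9
```

Emit:
play_rows([
  [[0,0,0,0,0,0,1],[0,0,0,0,0,0,1],[0,0,0,0,0,0,1],[0,0,-0.15,0,0,0,1],[0,0,-0.3,0,0,0,1]],
])

```text
t: 7.45
eef_pos: [516.5, 85.1, 133.8]
tcp_rot: [-0.002, -0.221, 0.975, 0.0]
force: [1.3, -0.3, 0.8]
grip_width: 16.4
```

Emit:
play_rows([
  [[0,0,-0.15,0,0,0,1],[0,0,-0.15,0,0,0,1],[0,0,-0.15,0,0,0,1]],
])

```text
t: 7.7
eef_pos: [519.8, 85.2, 182.6]
tcp_rot: [0.004, -0.221, 0.975, -0.001]
force: [0.3, -0.7, -1.3]
grip_width: 16.0
```

```bash
python3 - <<'E'
from h import *
plan([437,340,180]); plan([437,340,62],np.radians(104))
E
```

```text
shift [-0.1167  0.8856  0.0066] turn [-0.0072  0.0161  0.    ] rows 6.4 0.1
shift [-0.1135  0.887   0.3999] turn [-0.0055  0.0168  0.4017] rows 7.0 1.6
```

Emit:
play_rows([
  [[-0.027,0.45,0,0,0,0,1],[-0.027,0.45,0,0,0,0,1],[-0.027,0.45,0,0,0,0,1],[-0.027,0.45,0,0,0,0,1]],
])

```text
t: 8.03
eef_pos: [463.9, 214.2, 177.5]
tcp_rot: [-0.001, -0.222, 0.975, 0.001]
force: [-1.1, -1.6, 0.0]
grip_width: 16.3
```

Emit:
play_rows([
  [[-0.027,0.45,0,0,0,0.4,1],[-0.027,0.45,0,0,0,0.4,1],[-0.027,0.45,0,0,0,0.4,1],[-0.027,0.45,0,0,0,0.4,1],[-0.027,0.45,0,0,0,0.4,1]],
])

```text
t: 8.45
eef_pos: [414.2, 338.2, 177.4]
tcp_rot: [-0.001, -0.124, 0.992, 0.0]
force: [-0.8, -0.6, -0.2]
grip_width: 16.4
```

Emit:
play_rows([
  [[0,0,0.2,0,0,0,1],[0,0,0.36,0,0,0,1],[0,0,0.38,0,0,0,1],[0,0,0.38,0,0,0,1],[0,0,0.38,0,0,0,0.5]],
])

```text
t: 8.87
eef_pos: [415.7, 334.3, 63.2]
tcp_rot: [-0.002, -0.122, 0.993, -0.001]
force: [0.4, 0.1, 0.2]
grip_width: 27.3
```

Emit:
play_rows([
  [[0,0,0,0,0,0,0.5],[0,0,0,0,0,0,0.5],[0,0,-0.12,0,0,0,0.5],[0,0,-0.25,0,0,0,0.5],[0,0,-0.4,0,0,0,0.4]],
])

```text
t: 9.28
eef_pos: [416.2, 335.5, 183.9]
tcp_rot: [0.0, -0.122, 0.992, 0.0]
force: [1.2, 0.9, -0.1]
grip_width: 50.7
```

```bash
python3 - <<'E'
from h import *
f=shot("wrist"); save(f,"w4.png"); print(env.state()["t"],env.state()["joint_pos"].round(2))
for r in env.trace("piece_b",f)[:4]:
    P,_=pts(f,np.array(r["mask"])); print(r["p"],r["rect"],np.median(P,0).round())
plan([470,-320,200],0); plan([470,-320,200])
E
```

```text
9.3333 [ 0.54  0.39  1.56 -0.    1.17 -1.28]
0.67 [311.5, 194.0, 23.1, 44.9] [412. 335.  22.]
0.63 [308.0, 235.5, 29.6, 37.5] [443. 345.  17.]
shift [ 0.3704 -2.1676 -0.0492] turn [-0.0135  0.0346 -2.6509] rows 15.8 10.6
shift [ 0.3704 -2.1676 -0.0492] turn [ 0.0098  0.033  -0.0001] rows 15.8 0.1
```

View pics/w4.png

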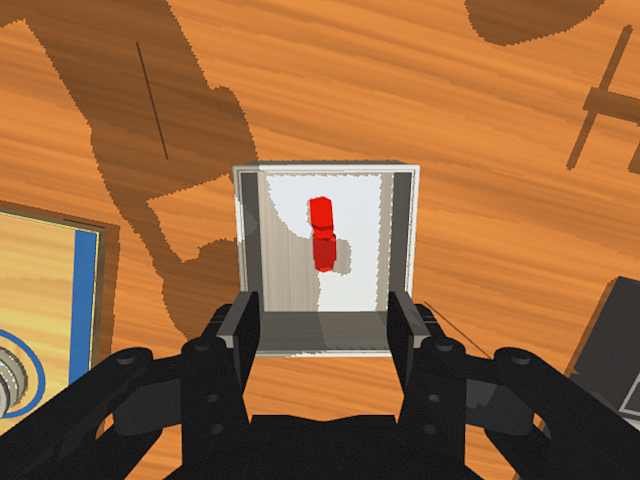

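Emit:
play_rows([
  [[0.0925,-0.542,-0.012,0,0,0,0],[0.0925,-0.542,-0.012,0,0,0,0],[0.0925,-0.542,-0.012,0,0,0,0],[0.0925,-0.542,-0.012,0,0,0,0]],
])

```text
t: 9.72
eef_pos: [429.0, 169.7, 186.4]
tcp_rot: [0.002, -0.123, 0.992, 0.0]
force: [1.3, -0.7, -0.1]
grip_width: 85.2
```

Emit:
play_rows([
  [[0.0925,-0.542,-0.012,0,0,0,0],[0.0925,-0.542,-0.012,0,0,0,0],[0.0925,-0.542,-0.012,0,0,0,0],[0.0925,-0.542,-0.012,0,0,0,0]],
])

```text
t: 10.05
eef_pos: [441.6, 4.5, 190.1]
tcp_rot: [0.002, -0.122, 0.992, -0.001]
force: [0.3, 0.2, -0.5]
grip_width: 85.6
```

Emit:
play_rows([
  [[0.0925,-0.542,-0.012,0,0,0,0],[0.0925,-0.542,-0.012,0,0,0,0],[0.0925,-0.542,-0.012,0,0,0,0],[0.0925,-0.542,-0.012,0,0,0,0]],
])

```text
t: 10.38
eef_pos: [454.0, -160.4, 193.8]
tcp_rot: [0.002, -0.122, 0.993, -0.001]
force: [1.8, 0.1, -0.2]
grip_width: 85.7
```

Emit:
play_rows([
  [[0.0925,-0.542,-0.012,0,0,0.49,0],[0.0925,-0.542,-0.012,0,0,0.49,0],[0.0925,-0.542,-0.012,0,0,0.49,0],[0.0925,-0.542,-0.012,0,0,0.49,0],[0.0925,-0.542,-0.012,0,0,0.49,0]],
])

```text
t: 10.8
eef_pos: [466.5, -329.6, 197.0]
tcp_rot: [0.002, 0.002, 1.0, -0.003]
force: [-1.2, 0.6, 0.4]
grip_width: 85.4
```

```bash
cat >> h.py <<'E'
def circ(P,z,tol=2.5):
    Q=P[abs(P[:,2]-z)<tol][:,:2].astype(np.float32)
    (c,r)=cv2.minEnclosingCircle(Q); a=cv2.minAreaRect(Q); return len(Q),np.round(c,1),round(r,1),np.round(a[0],1),np.round(a[1],1)
E
python3 - <<'E'
from h import *
f=shot("wrist"); save(f,"w5.png")
for r in env.trace("cap",f)[:2]:
    P,_=pts(f,np.array(r["mask"])); print(r["p"],r["rect"],len(P),"crown",circ(P,32),"brim",circ(P,19),np.percentile(P[:,2],[50,90]))
plan([510,-335,110],np.pi/2)
E
```

```text
0.77 [273.9, 212.1, 82.5, 81.1] 5002 crown (1808, array([ 499.7, -335.9]), 21.3, array([ 499.5, -335.8]), array([41.4, 41. ])) brim (3055, array([ 499.9, -336.1]), 36.3, array([ 499.9, -336.1]), array([72.1, 70.7])) [19.33959214 32.24077303]
shift [-0.1457 -0.0362  0.2884] turn [-0.0025  0.0032 -0.005 ] rows 2.3 0.0
```

```bash
python3 - <<'E'
from h import *
plan([499.8,-336,70],np.pi/2)
E
```

```text
shift [-0.1115 -0.0395  0.4217] turn [-0.0025  0.0032 -0.005 ] rows 3.2 0.0
```

Emit:
play_rows([
  [[-0.11,-0.04,0.2,0,0,0,0.42],[-0.11,-0.04,0.38,0,0,0,0.42],[-0.11,-0.04,0.422,0,0,0,0.42],[-0.11,-0.04,0.422,0,0,0,0.42],[-0.11,-0.04,0.422,0,0,0,0.42]],
])

```text
t: 11.32
eef_pos: [498.3, -331.9, 66.9]
tcp_rot: [-0.002, -0.001, 1.0, 0.002]
force: [-0.6, -0.6, 1.2]
grip_width: 49.5
```

```bash
python3 - <<'E'
from h import *
f=shot("wrist")
for r in env.trace("cap",f)[:1]:
    P,_=pts(f,np.array(r["mask"])); print(r["p"],"crown",circ(P,32),"brim",circ(P,19))
print(env.state()["grip_width"]); plan([499.8,-336,26],np.pi/2)
E
```

```text
0.81 crown (5107, array([ 499.7, -335.9]), 21.3, array([ 499.5, -336. ]), array([42. , 41.4])) brim (8050, array([ 500. , -335.7]), 36.4, array([ 499.7, -335.6]), array([72.2, 70.9]))
49.84964701803093
shift [ 0.0021 -0.006   0.1508] turn [-0.0033  0.0042  0.0023] rows 1.1 0.0
```

Descend guardedly onto the brim.

Emit:
play_rows([
  [[0.002,-0.004,0.05,0,0,0,0.42],[0.002,-0.004,0.1,0,0,0,0.42],[0.002,-0.004,0.14,0,0,0,0.42],[0.002,-0.004,0.147,0,0,0,0.42],[0.002,-0.004,0.147,0,0,0,0.42]],
])

```text
t: 11.83
eef_pos: [499.1, -335.5, 25.8]
tcp_rot: [0.0, -0.0, 1.0, -0.0]
force: [-0.5, 0.1, 0.1]
grip_width: 49.7
```

Emit:
play_rows([
  [[0,0,0.003,0,0,0,0.42],[0,0,0.007,0,0,0,0.42],[0,0,0.01,0,0,0,0.42],[0,0,0.01,0,0,0,0.42]],
])

```text
t: 12.17
eef_pos: [499.0, -335.5, 22.1]
tcp_rot: [0.0, -0.0, 1.0, -0.0]
force: [-0.5, 0.5, 0.3]
grip_width: 49.4
```

Emit:
play_rows([
  [[0,0,0.003,0,0,0,0.42],[0,0,0.007,0,0,0,0.42],[0,0,0.01,0,0,0,0.42],[0,0,0.01,0,0,0,0.42]],
])

```text
t: 12.5
eef_pos: [498.7, -335.2, 18.5]
tcp_rot: [-0.0, -0.0, 1.0, 0.0]
force: [-1.0, -0.0, -0.2]
grip_width: 49.8
```

```bash
python3 - <<'E'
from h import *
s=env.state(); print(s["eef_pos"],s["force"])
f=shot("side"); 
r=env.trace("cap",f)
print([ (q["p"],q["rect"]) for q in r]); save(f,"s1.png")
E
```

```text
[ 498.73290192 -335.24048395   18.47907447] [-0.99082999 -0.00371869 -0.21352862]
[(0.49, [347.4, 194.8, 21.9, 15.8]), (0.36, [288.8, 266.5, 24.4, 27.8])]
```

Emit:
play_rows([
  [[0,0,0.003,0,0,0,0.42],[0,0,0.005,0,0,0,0.42],[0,0,0.005,0,0,0,0.42]],
])

```text
t: 12.85
eef_pos: [498.8, -335.3, 17.1]
tcp_rot: [-0.0, -0.0, 1.0, 0.0]
force: [0.2, 0.6, 0.0]
grip_width: 49.6
```

Emit:
play_rows([
  [[0,0,0.003,0,0,0,0.42],[0,0,0.005,0,0,0,0.42],[0,0,0.005,0,0,0,0.42]],
])

```text
t: 13.1
eef_pos: [498.9, -335.4, 16.1]
tcp_rot: [0.0, -0.0, 1.0, -0.0]
force: [-1.5, 0.5, 3.2]
grip_width: 49.7
```

Emit:
play_rows([
  [[-0.003,-0.001,-0.004,0,0,0,0.42],[-0.003,-0.001,-0.004,0,0,0,0.6],[-0.003,-0.001,-0.004,0,0,0,1],[-0.003,-0.001,-0.004,0,0,0,1],[-0.003,-0.001,-0.004,0,0,0,1]],
], newtons=60)

```text
t: 13.52
eef_pos: [500.3, -336.3, 17.8]
tcp_rot: [0.001, -0.0, 1.0, -0.001]
force: [-0.7, -1.4, 5.7]
grip_width: 40.1
```

```bash
python3 - <<'E'
from h import *
s=env.state(); print(s["eef_pos"],s["force"],s["grip_width"])
f=shot("wrist"); T=pose()
for r in env.trace("cap",f)[:1]:
    P,_=pts(f,np.array(r["mask"])); print(r["p"],"crown",circ(P,32),"brim",circ(P,19))
E
```

```text
[ 500.27217394 -336.26969479   17.75595312] [-0.65550448 -1.41878749  5.71932669] 40.05281053889542
0.97 crown (8658, array([ 500. , -335.8]), 21.5, array([ 499.9, -335.6]), array([39.7, 42.6])) brim (9020, array([ 500.4, -335.6]), 36.6, array([ 499.1, -337.5]), array([67.5, 72.1]))
```

Emit:
play_rows([
  [[0,0,-0.05,0,0,0,1],[0,0,-0.12,0,0,0,1],[0,0,-0.25,0,0,0,1],[0,0,-0.38,0,0,0,1],[0,0,-0.5,0,0,0,1]],
])

```text
t: 14.03
eef_pos: [499.6, -335.5, 168.5]
tcp_rot: [-0.0, -0.0, 1.0, 0.0]
force: [1.1, -0.6, 0.5]
grip_width: 39.9
```

```bash
python3 - <<'E'
from h import *
s=env.state(); print(s["force"],s["grip_width"])
plan([560,88,240],np.pi/2)
E
```

```text
[ 1.06920586 -0.58818327  0.46641081] 39.90584615035188
shift [-0.2017  1.4117 -0.2377] turn [ 0.0007 -0.0005  0.0004] rows 10.4 0.0
```

Emit:
play_rows([
  [[-0.067,0.47,-0.08,0,0,0,1],[-0.067,0.47,-0.08,0,0,0,1],[-0.067,0.47,-0.08,0,0,0,1],[-0.067,0.47,-0.08,0,0,0,1]],
])

```text
t: 14.37
eef_pos: [520.0, -190.6, 191.9]
tcp_rot: [0.0, -0.001, 1.0, 0.001]
force: [-0.6, -0.1, -0.5]
grip_width: 39.5
```

Emit:
play_rows([
  [[-0.067,0.47,-0.08,0,0,0,1],[-0.067,0.47,-0.08,0,0,0,1],[-0.067,0.47,-0.08,0,0,0,1],[-0.067,0.47,-0.08,0,0,0,1]],
])

```text
t: 14.7
eef_pos: [540.1, -49.3, 215.7]
tcp_rot: [0.0, -0.001, 1.0, 0.001]
force: [0.0, 0.0, -0.4]
grip_width: 40.0
```

Emit:
play_rows([
  [[-0.067,0.47,-0.08,0,0,0,1],[-0.067,0.47,-0.08,0,0,0,1],[-0.067,0.47,-0.08,0,0,0,1],[-0.067,0.47,-0.08,0,0,0,1],[-0.067,0.47,-0.08,0,0,0,1]],
])

```text
t: 15.12
eef_pos: [560.2, 91.7, 239.5]
tcp_rot: [0.001, -0.003, 1.0, 0.001]
force: [-0.4, -0.0, -0.3]
grip_width: 39.6
```

```bash
python3 - <<'E'
from h import *
s=env.state(); print(s["eef_pos"],s["grip_width"])
f=shot("wrist"); save(f,"w6.png"); P,uv=pts(f)
Q=P[(abs(P[:,2]-91)<2.5)&(abs(P[:,0]-614)<35)&(abs(P[:,1]-88)<35)]
print("seat",len(Q),Q[:,2].mean(),circ(Q,91))
for n in ["bumper_done","playfield","cap"]:
    for r in env.trace(n,f)[:2]:
        P,_=pts(f,np.array(r["mask"]))
        if n=="playfield":
            print(n,r["p"],circ(P,43,3),[np.round(x,1) for x in cv2.minAreaRect(P[abs(P[:,2]-43)<3][:,:2].astype(np.float32))])
        elif n=="bumper_done": print(n,r["p"],circ(P,107))
        else:
            print(n,r["p"],np.percentile(P[:,2],[5,50,95]).round(),P.mean(0)); zt=np.percentile(P[:,2],95); print(circ(P,zt,3),circ(P,zt-13,3))
E
```

```text
[560.21661042  91.71695439 239.4967856 ] 39.62014374272926
seat 0 nan (0, array([0., 0.]), 0.0, array([0., 0.]), array([0., 0.]))
bumper_done 0.61 (2079, array([612.2, -43.8]), 21.4, array([612.2, -43.8]), array([41.4, 41.7]))
playfield 0.55 (53136, array([584.3,  22.7]), 189.8, array([584.7,  22.9]), array([238.4, 300.7])) [array([584.7,  22.9]), array([238.4, 300.7]), np.float64(1.6)]
cap 0.93 [240. 245. 254.] [552.90982396  92.19181945 246.79332002]
(8671, array([559.9,  92.4]), 21.4, array([559.8,  92.4]), array([39.6, 42.5])) (9065, array([560.2,  92.3]), 36.4, array([559.3,  90.4]), array([67.5, 72.3]))
cap 0.27 [ 57.  94. 107.] [606.73789133 -38.79220438  92.00674507]
(2088, array([612.2, -43.8]), 21.4, array([612.2, -43.8]), array([41.4, 41.7])) (3445, array([612.5, -44.2]), 36.7, array([612.2, -44. ]), array([71.5, 72.3]))<stdin>:5: RuntimeWarning: Mean of empty slice.
  ret = ret.dtype.type(ret / rcount)
```

View pics/w6.png

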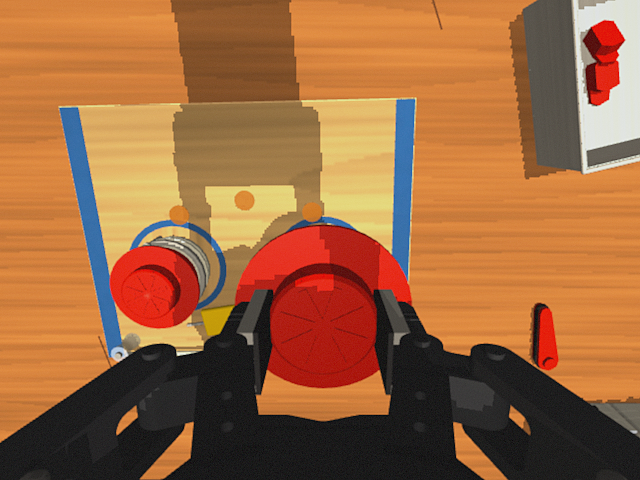

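Emit:
play_rows([
  [[-0.05,-0.25,0,0,0,0,1],[-0.05,-0.25,0,0,0,0,1],[-0.05,-0.25,0,0,0,0,1],[-0.05,-0.25,0,0,0,0,1]],
])

```text
t: 15.65
eef_pos: [574.8, 9.3, 238.5]
tcp_rot: [-0.0, 0.003, 1.0, 0.0]
force: [-0.1, -0.1, -0.7]
grip_width: 39.7
```

```bash
python3 - <<'E'
from h import *
s=env.state(); print(s["eef_pos"],s["grip_width"])
f=shot("wrist"); save(f,"w7.png"); P,uv=pts(f)
Q=P[(abs(P[:,2]-91)<2.5)&(abs(P[:,0]-610)<35)&(abs(P[:,1]-90)<35)]
print("seat",len(Q),Q[:,2].mean(),circ(Q,91))
for n in ["cap"]:
    for r in env.trace(n,f)[:1]:
        P,_=pts(f,np.array(r["mask"]))
        zt=np.percentile(P[:,2],95); print(zt,circ(P,zt,3),circ(P,zt-13,3))
plan([608.3,92,125],np.pi/2)
E
```

```text
[574.80749209   9.26603885 238.48717249] 39.71131548711628
seat 2072 90.82212774959426 (2072, array([608.2,  91.3]), 25.0, array([607.9,  92.7]), array([42.2, 39.8]))
253.30452224006757 (8685, array([573.7,  13. ]), 25.7, array([574.6,  10.3]), array([42.5, 42.4])) (9214, array([574.7,   9.7]), 36.4, array([573.9,  11.8]), array([72.4, 67.8]))
shift [-0.1122  0.2677  0.3791] turn [ 0.0012 -0.0015 -0.0036] rows 3.4 0.0
```

View pics/w7.png

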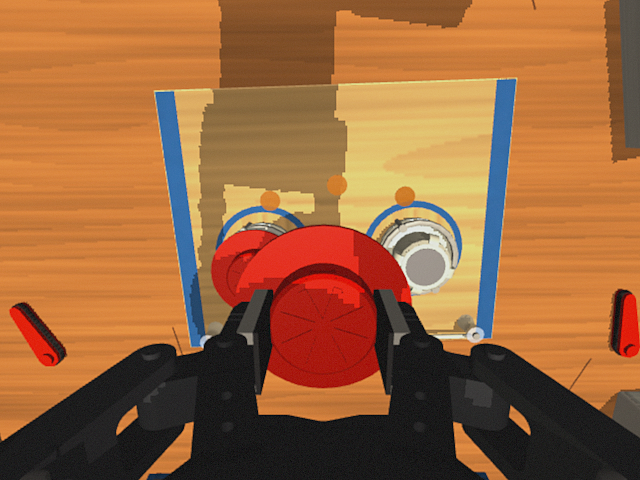

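```bash
python3 - <<'E'
from h import *
from scipy.optimize import least_squares
f=shot("wrist"); P,uv=pts(f)
k=(abs(P[:,2]-91)<2)&(abs(P[:,0]-608)<30)&(abs(P[:,1]-92)<30)
m=np.zeros((480,640),np.uint8); m[uv[k,1],uv[k,0]]=1
m=cv2.morphologyEx(m,cv2.MORPH_OPEN,np.ones((7,7),np.uint8))
n,l,st,c=cv2.connectedComponentsWithStats(m); i=1+np.argmax(st[1:,4]); print(st[1:])
Q,_=pts(f,l==i); Q=Q[:,:2]
H=cv2.convexHull(Q.astype(np.float32))[:,0]
r=least_squares(lambda p:np.hypot(*(H-p[:2]).T)-p[2],[608,92,22],loss="soft_l1",f_scale=.5); print(len(Q),Q.mean(0),Q.min(0),Q.max(0),r.x)
r=least_squares(lambda p:np.hypot(*(H-p).T)-22,[608,92],loss="soft_l1",f_scale=.5); print(r.x, np.hypot(*(H-r.x).T).round(1))
E
```

```text
[[ 398  243   50   49 1711]]
1711 [606.91384427  92.78270657] [588.16040657  72.309292  ] [629.63131976 113.62004728] [609.15831956  91.90700861  21.0883846 ]
[610.00899866  91.76123969] [20.3 19.5 22.8 21.9 20.9 21.  21.6 21.7 21.8 22.2 22.1 21.9 21.8 21.8
 21.9 21.9 22.2 19.7 19.2 20.6]
```

Emit:
play_rows([
  [[-0.114,0.27,0,0,0,0,1],[-0.114,0.27,0.1,0,0,0,1],[-0.114,0.27,0.3,0,0,0,1],[-0.114,0.27,0.37,0,0,0,1],[-0.114,0.27,0.37,0,0,0,1]],
])

```text
t: 16.22
eef_pos: [604.6, 95.5, 120.7]
tcp_rot: [-0.006, -0.002, 1.0, 0.0]
force: [-1.5, -0.1, -1.3]
grip_width: 39.4
```

Emit:
play_rows([
  [[0,0,0,0,0,0,1],[0,0,0,0,0,0,1]],
])

```text
t: 16.38
eef_pos: [609.8, 93.5, 129.7]
tcp_rot: [0.001, -0.0, 1.0, 0.0]
force: [0.7, -0.1, 0.6]
grip_width: 39.4
```

```bash
python3 - <<'E'
from h import *
s=env.state(); print(s["eef_pos"],s["force"],s["grip_width"])
f=shot("wrist"); plan([609,91.7,112],np.pi/2)
for r in env.trace("cap",f)[:1]:
    P,_=pts(f,np.array(r["mask"])); zt=np.percentile(P[:,2],95); print(zt,circ(P,zt,3),circ(P,zt-13,3))
f=shot("scene"); print(f["C"][:3,3].round())
for n in ["cap","bumper"]:
  for r in env.trace(n,f)[:2]:
    P,_=pts(f,np.array(r["mask"])); print(n,r["p"],r["rect"],np.median(P,0).round(1))
b=cv2.cvtColor(f["frame"],cv2.COLOR_RGB2BGR)[190:300,290:430]; cv2.imwrite("pics/c1.png",cv2.resize(b,None,fx=5,fy=5,interpolation=cv2.INTER_CUBIC))
E
```

```text
[609.82117236  93.54171381 129.68646203] [ 0.67311111 -0.09590655  0.57021208] 39.41585458685518
shift [ 0.0055 -0.0053  0.0627] turn [0.0003 0.0085 0.0002] rows 0.5 0.0
144.50023117146606 (8668, array([603.6,  94.1]), 27.1, array([607.9,  90.4]), array([49.7, 42.1])) (9237, array([609.8,  94.3]), 36.4, array([608.9,  92.2]), array([67.7, 72.6]))
[1448. -376.  776.]
cap 0.72 [350.6, 211.9, 27.8, 17.5] [628.6  90.6 132.7]
cap 0.29 [213.4, 318.7, 23.5, 21.5] [ 723.3 -301.3   13. ]
bumper 0.79 [349.8, 233.6, 28.2, 25.3] [627.7  82.7  68.8]
```

View pics/c1.png

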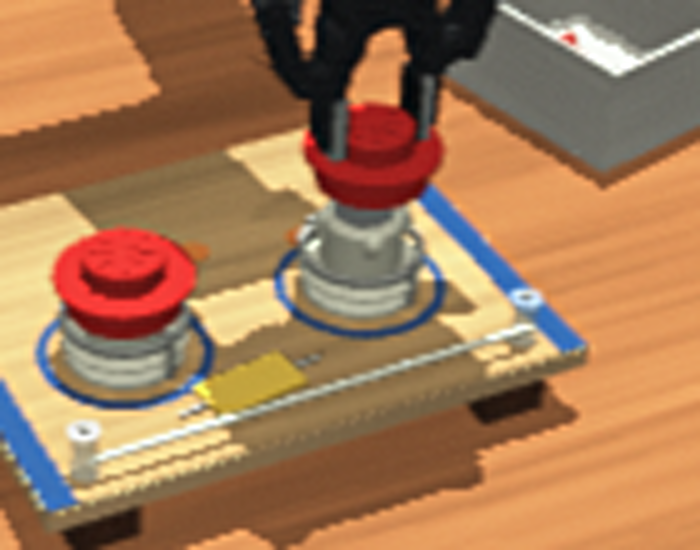

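Emit:
play_rows([
  [[0.003,-0.006,0.02,0,0,0,1],[0.003,-0.006,0.045,0,0,0,1],[0.003,-0.006,0.065,0,0,0,1],[0.003,-0.006,0.065,0,0,0,1],[0.003,-0.006,0.065,0,0,0,1]],
])

```text
t: 17.05
eef_pos: [608.0, 91.5, 107.8]
tcp_rot: [-0.001, -0.0, 1.0, 0.0]
force: [0.3, -0.1, -0.4]
grip_width: 39.8
```

```bash
python3 - <<'E'
from h import *
s=env.state(); print(s["eef_pos"],s["force"],s["wrist_torque"]); T=pose()
f=shot("wrist")
for r in env.trace("cap",f)[:1]:
    P,_=pts(f,np.array(r["mask"])); zt=T[2,3]+14.7; print(circ(P,zt,3),circ(P,zt-13,3))
E
```

```text
[607.9716962   91.515167   107.80714958] [ 0.25610964 -0.09739813 -0.3713286 ] [-0.01552916  0.01171593 -0.04633062]
(8654, array([607.7,  92.2]), 21.3, array([607.7,  92.2]), array([39. , 42.4])) (9070, array([607.8,  92.3]), 36.3, array([606.9,  90.2]), array([67.3, 72.1]))
```

Emit:
play_rows([
  [[-0.002,0,0.004,0,0,0,1],[-0.002,0,0.008,0,0,0,1],[-0.002,0,0.01,0,0,0,1],[-0.002,0,0.01,0,0,0,1]],
])

```text
t: 17.48
eef_pos: [609.1, 91.5, 106.0]
tcp_rot: [0.0, -0.0, 1.0, -0.0]
force: [-0.7, -1.4, 3.1]
grip_width: 39.5
```

Emit:
play_rows([
  [[0,0,0.003,0,0,0,1],[0,0,0.007,0,0,0,1],[0,0,0.007,0,0,0,1]],
])

```text
t: 17.73
eef_pos: [609.5, 91.4, 104.7]
tcp_rot: [0.001, -0.0, 1.0, -0.0]
force: [-1.4, -0.9, 7.0]
grip_width: 39.2
```

Emit:
play_rows([
  [[0,0,0.003,0,0,0,1],[0,0,0.007,0,0,0,1],[0,0,0.007,0,0,0,1]],
])

```text
t: 17.98
eef_pos: [609.7, 91.4, 103.1]
tcp_rot: [0.001, -0.0, 1.0, -0.0]
force: [-1.1, -1.6, 9.6]
grip_width: 39.8
```

Emit:
play_rows([
  [[0,0,0.003,0,0,0,1],[0,0,0.006,0,0,0,1],[0,0,0.006,0,0,0,1]],
])

```text
t: 18.23
eef_pos: [609.3, 91.4, 100.7]
tcp_rot: [0.001, -0.0, 1.0, -0.0]
force: [-1.7, -1.0, 5.7]
grip_width: 39.4
```

```bash
python3 - <<'E'
from h import *
s=env.state(); print(s["eef_pos"],s["force"],s["wrist_torque"]); T=pose()
f=shot("wrist")
for r in env.trace("cap",f)[:1]:
    P,_=pts(f,np.array(r["mask"])); print(np.percentile(P[:,2],[5,50,95]).round(1)); zt=T[2,3]+14.7; print(circ(P,zt,3),circ(P,zt-13,3))
E
```

```text
[609.26466065  91.41035678 100.69424242] [-1.65951077 -0.99495311  5.67946754] [-0.22630812  0.26446321 -0.02039294]
[100.8 105.5 115.6]
(8680, array([609. ,  91.1]), 21.8, array([608.8,  92.2]), array([39.8, 42.2])) (9207, array([609.,  92.]), 36.4, array([608.2,  90. ]), array([67.6, 72.5]))
```

Emit:
play_rows([
  [[0,0,0.003,0,0,0,1],[0,0,0.006,0,0,0,1],[0,0,0.008,0,0,0,1],[0,0,0.008,0,0,0,1]],
])

```text
t: 18.67
eef_pos: [608.7, 91.4, 96.4]
tcp_rot: [-0.0, -0.0, 1.0, -0.0]
force: [1.7, -1.9, -2.7]
grip_width: 39.5
```

Emit:
play_rows([
  [[0,0,0.003,0,0,0,1],[0,0,0.006,0,0,0,1],[0,0,0.008,0,0,0,1],[0,0,0.008,0,0,0,1]],
])

```text
t: 19.0
eef_pos: [608.6, 91.6, 94.1]
tcp_rot: [-0.0, -0.0, 1.0, 0.0]
force: [0.8, -1.2, -4.3]
grip_width: 39.7
```

Emit:
play_rows([
  [[0,0,0.003,0,0,0,1],[0,0,0.006,0,0,0,1],[0,0,0.006,0,0,0,1]],
])

```text
t: 19.25
eef_pos: [608.7, 91.9, 92.9]
tcp_rot: [-0.0, -0.0, 1.0, 0.0]
force: [-0.5, -0.9, 0.4]
grip_width: 39.4
```

Emit:
play_rows([
  [[0,0,0.003,0,0,0,1],[0,0,0.005,0,0,0,1],[0,0,0.005,0,0,0,1]],
])

```text
t: 19.5
eef_pos: [608.9, 91.9, 92.8]
tcp_rot: [0.0, -0.0, 1.0, 0.0]
force: [-3.2, -0.4, 6.9]
grip_width: 39.6
```

Emit:
play_rows([
  [[0,0,0.003,0,0,0,1],[0,0,0.003,0,0,0,1],[0,0,0.003,0,0,0,1],[0,0,0.003,0,0,0,1]],
])

```text
t: 19.83
eef_pos: [608.9, 91.8, 92.7]
tcp_rot: [0.001, -0.0, 1.0, 0.0]
force: [-5.5, -0.4, 12.6]
grip_width: 39.4
```

Emit:
play_rows([
  [[0,0,0,0,0,0,1],[0,0,0,0,0,0,1],[0,0,0,0,0,0,1],[0,0,0,0,0,0,1],[0,0,0,0,0,0,1]],
])

```text
t: 20.25
eef_pos: [608.9, 91.8, 92.8]
tcp_rot: [0.001, -0.0, 1.0, 0.0]
force: [-4.8, -0.2, 13.2]
grip_width: 39.5
```

```bash
python3 - <<'E'
from h import *
f=shot("wrist"); s=env.state(); print(s["t"],s["eef_pos"],s["force"])
for r in env.trace("cap",f)[:1]:
    P,_=pts(f,np.array(r["mask"])); print(circ(P,107,3),circ(P,94,3), P[abs(P[:,2]-107)<4][:,2].mean())
f=shot("scene"); 
for r in env.trace("piece_a",f)[:3]: P,_=pts(f,np.array(r["mask"])); print(r["p"],np.median(P,0).round())
for n in ["spinner","bat_a"]:
  for r in env.trace(n,f)[:2]: P,_=pts(f,np.array(r["mask"])); print(n,r["p"],np.median(P,0).round())
b=cv2.cvtColor(f["frame"],cv2.COLOR_RGB2BGR)[170:300,270:450]; cv2.imwrite("pics/c2.png",cv2.resize(b,None,fx=4,fy=4,interpolation=cv2.INTER_CUBIC))
print(env.state()["force"])
E
```

```text
20.3 [608.91465019  91.84212368  92.73787804] [-5.44844243  0.46943577 12.85704519]
(8747, array([607.8,  96.3]), 25.0, array([608.5,  92.4]), array([41.7, 42.4])) (9225, array([608.8,  92.3]), 36.5, array([608.1,  90.6]), array([68. , 72.4])) 106.71326897455045
0.45 [ 726. -300.   12.]
spinner 0.56 [668.   4.  47.]
bat_a 0.77 [ 727. -299.   13.]
bat_a 0.49 [715. 333.  12.]
[-5.57177083  0.5068939  12.88941798]
```

View pics/c2.png

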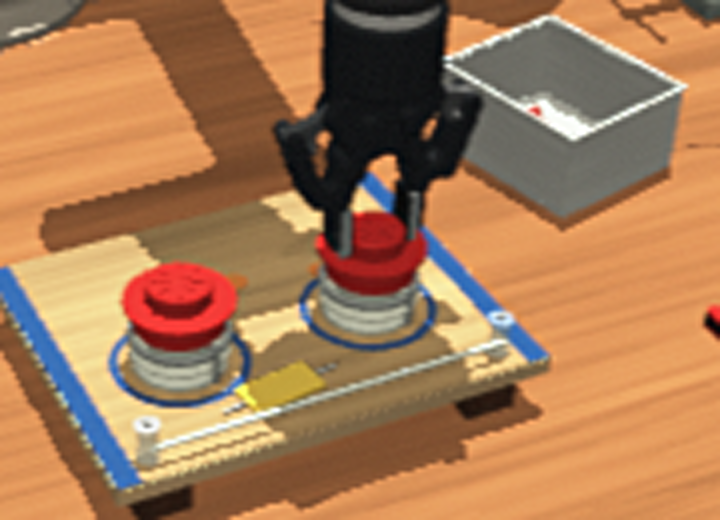

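Emit:
play_rows([
  [[0.0,0,-0.001,0,0,0,1],[0.0,0,-0.001,0,0,0,1],[0.0,0,-0.001,0,0,0,1],[0.0,0,-0.001,0,0,0,1]],
])

```text
t: 20.88
eef_pos: [608.9, 91.8, 92.8]
tcp_rot: [0.001, -0.0, 1.0, 0.0]
force: [-4.4, 0.1, 10.9]
grip_width: 39.7
```

```bash
python3 - <<'E'
from h import *
s=env.state(); print(s["t"],s["eef_pos"],s["force"]); 
if 7<s["force"][2]<16: print(env.sign_off())
E
```

```text
20.8833 [608.889446    91.8277992   92.75036136] [-4.35727608  0.14209707 10.91084778]
the job is handed in; nothing more can be done
None
```

I put both broken pieces in the scrap tin, pressed the new cap onto the bare bumper past its click to fully home, and handed in at 20.9 s, still gripping and pushing.

**What the last checks showed**
- **Push:** the vertical force was steady at about 11 N, with about 4 N sideways along x.
- **Click:** the push rose to about 10 N, dropped, then turned into a pull of about 4 N as the catches drew the cap down.
- **Cap height:** the crown top measured 106.7 mm against 107 mm when home. The tool height of 92.8 mm matched the prediction.
- **Centring:** the cap measured (608.8, 92.3) mm. My estimate of the bumper axis was (608.8, 92.1) mm, good to about 1 mm.
- **Pieces:** the wrist camera saw both in the tin right after each drop.

**What I could not fully confirm**
- In the final scene picture the network did not find the pieces, because the tin wall hides most of them. A bit of red still shows inside the tin.
- I only re-measured the spinner and the bats at the end, and they were within 3 mm of where they started. I did not look at the coil, plunger rod or pinball again. The arm's moves did not touch or pass close to any of them.

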